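# Slide a cast test coupon under the spring clip of a scratch-test stage

### The job

Load the grey test coupon into the clip stage for its scratch test: hold the clip's long thumb plate down with one fingertip so that the jaw stands open, and with the other fingertip push the coupon along the bed, under the open jaw, until it is fully home against the end stop. Only then let the plate come up, so that the jaw closes on the coupon, and move clear. The coupon is only pushed, never pinched, rammed or lifted, and the things standing around are left where they are.

Things in the scene. Friction and masses are not known exactly. Their poses are not given: they have to be found in the camera images.
- stage: Clip stage: grey cast base 161 x 106 mm, fixed to the bench, with an aluminium bed (top z = 36). Origin on the bench, under the work; x = the way the coupon is pushed, y = from the bed across to the thumb plate, z up; yaw varies. 'Stage x, y, z' elsewhere means this frame, in mm. The bed runs from x = -62 to the end stop and y = -56 to -3, centre line y = -28.
- end_stop (a point): Foot of the end stop's face: stage x = 80, y = -28, z = 36 (bed top). The stop is 8 mm high. The coupon is home with its centre at stage x = 57.5, y = -28.
- rail_mouth (a point): Point on the bed top midway between the open ends of the two guide rails (stage x = -33, y = -28, z = 36). The rails are 6 mm high, 39 mm apart (1.5 mm play each side of the coupon) and run from here to the stop. The pushing fingertip goes between them.
- rod_mid (a point): Middle of the clip's rod, which runs along the stage's x at y = 2, z = 52, between bed and thumb plate. Rod and bearing blocks fill y = -4 to 8 and reach up to z = 58: keep the fingers clear of them.
- coupon: The part to load: flat block of plain grey resin, 45 mm along its x, 36 along its y, 10 mm thick, about 30 g. Origin: centre of its underside; its x is along the stage's x. It starts loose on the bed between the rails, its leading edge 20 to 38 mm short of the jaw's tongue. Push its trailing (-x) face; the bed behind it is free.
- clip (a joint): Angle of the spring clip, a steel rocker on the rod, rad: 0 at rest (jaw tip 2 mm over the bed, the coupon cannot pass); grows as the thumb plate is pressed, limit 0.45. From 0.29 the jaw clears the coupon; 0.35 to 0.42 is a good opening (gap 12 to 14 mm). On the coupon it rests at about 0.25. Holding the plate down takes about 5 N at 0.25 and 7 N at 0.40; let go, it springs back.
- thumb_plate (a point): Centre of the top of the thumb plate: rubber-faced steel, 85 mm along the stage's x (-48 to 37), 24 mm across, beside the bed; moves with the clip. At rest: stage y = 33, z = 53, sloping up away from the bed by 0.40 rad. Pressed to clip = 0.40: level, y = 31, z = 40, so 4 mm above the bed: a second fingertip at that height meets the coupon's edge. A fingertip may slide along it.
- jaw_tip (a point): Lowest point of the clip's rubber jaw, hanging over the bed's centre line from a tongue 12 mm wide (stage x = 58 to 70); moves with the clip.
- resin_pot: Bystander, leave alone: round light-blue plastic pot with dried resin, 64 mm wide, 33 mm high, the one behind the long dark replica; origin: centre of its underside.
- black_cap: Bystander, leave alone: black round cap, open side up, 35 mm wide, 18 mm high; origin: centre of its underside. Stands beside the stage, on the bed's side.
- turned_cap: Bystander, leave alone: white turned cap with a small knob on top, 38 mm wide, 30 mm high; origin: centre of its underside. Stands behind the open (-x) end of the stage.
- pliers: Bystander, leave alone: pliers lying flat, 156 mm long, 12 mm high; origin at their middle, on the bench.
Things that resemble listed ones, but are neither listed nor needed, are in the scene too. Of the things that look like the coupon, the larger one is meant.

How it is judged:
By the outcome, as a careful person would: the job done as asked, in the order asked, and still so for the second after the job is handed in, with the robot touching nothing.
It also fails if it takes over 40 s, if anything falls off the work surface, if the arm or the gripper's body presses on something with over 40 N, if the wrist force passes 120 N, or if a joint passes its speed limit or range.

### The arm

A 7-joint arm with a two-finger parallel gripper is mounted at the origin on a cart in front of the work surface, level with it; the furniture and walls round the work are solid. World frame = base frame: x ahead of the robot, y to its left, z up, the work surface at z = 0. Lengths are in m, angles in rad, forces in N, time in s.
With the tool pointing down it reaches from about 0.4 to 0.85 m from the base axis. Payload 10.4 kg.
Tool frame: the origin (TCP) lies on the centre line of the jaws, within the pads' length; the fingertips stand 8 mm ahead of it and the grasp point (between the pads) lies 11 mm behind it (r.finger_overhang is the distance from the TCP to the fingertips, in m); z points along the fingers, y is the line along which they close (so a half turn about z gives the same grasp; the last joint's range is limited). The gripper opens to 87 mm and grips with 3 to 60 N. Pads are 19 mm wide; open, the fingers measure 117 mm over their backs; the gripper's body (75 mm by 190 mm) begins 51 mm behind the grasp point.
Start: joints at [-0.023, 0.332, -0.065, 1.46, 0.022, 1.35, -0.088], TCP at [0.625, 0, 0.231] pointing down, gripper open.
Joint ranges: [-2.6, 2.6], [-0.5, 2.12], [-1.47, 1.34], [0.16, 2.42], [-1.27, 4.41], [0.06, 2.06], [-2.6, 2.6]. Speed limits (rad/s): [2.22, 2.22, 2.79, 2.79, 3.14, 3.14, 3.14].

### API

Orientations are given as a unit quaternion [x, y, z, w].
In Python, from bench import r, vision gives the robot as it stands.
- The arm moves only by the tool drive_tool, never from a script. Its argument "series" is a list of rows, each a list of 2 entries, a list of its own where there are three numbers: the shift along the world's x, y, z in cm, then the turn about the world's z in degrees. A call has exactly 10 rows; each row shifts and turns the commanded pose from where the row before left it; what a row does not reach is not made up. A row lasts 1/8 s, in which the tool goes at most 62.5 mm and 10.7 degrees, less where a joint would pass 70% of its speed; a pose out of reach is approached as far as the arm can. A call with a gripper value outside its range is refused whole. "hand" is the closure, from 0 (fully open) to 1 (shut), set as the call begins (left out, the last holds). The fingers move at their own pace and stop on an object; "newtons" is the grip in N (left out, the last holds). Time passes only in rows, so rows that do not move let the fingers close, or fill a call up. It gives the time, the measured TCP pose, the force, the opening and the grip force at its end, in the units of the state.
- r.read_state(): the state, without advancing time (a new reading comes with each control period).
- vision.camera(name): name is "scene" or "side" or "wrist"; returns a dict with "color" (480x640x3 uint8, red, green, blue), "intrinsics" (3x3 intrinsics, pixels), "R" (3x3) and "t" (3): a world point X has camera coordinates R X + t; the wrist camera has in their place "mount" (4x4, takes a point from camera to tool coordinates, whose origin is the TCP and whose axes are the flange's). Camera axes: x right, y down, z forward; pixel columns grow to the right and rows downward; lengths in m; the calibration is good to about 2 mm. A picture is of the moment at which its call begins: read the wrist's pose just before it. There is no depth.
- r.close_job(): hands the job in; it is judged then, once.
The state is a dict: "time": time; "joint_positions": joint angles; "joint_vel": joint speeds; "joint_torque": joint torques, N m; "ee_pos": TCP position; "eef_rot": TCP orientation; "ft_force": force on the tool from outside, world axes, zero at the start; "torque": the same for the moment, N m; "width": finger opening in m; "grip_force": force on a finger pad.
Only numpy, scipy, OpenCV 4.12 (cv2) and the standard library are available. Lean on these libraries where they do the work, as an engineer would, in place of code of your own. Each camera call takes 0.05 s, during which the arm holds its last target. There are 200 camera calls.

## Working session

There is one attempt and no reset: what is moved stays moved. The work goes in short steps, Python scripts to look and compute and a tool call to move; the robot and the scene stay as the last step left them, time stands still between calls to the robot, and variables do not carry over. Pictures are saved under pics/ and viewed, at most 10 in all, crops included, and the job is handed in when it is done.

Besides the shell and the picture viewer there is one more tool, called after "Call:" as name(argument=value, ...), one argument or row to a line, values as JSON. drive_tool: Moves the arm, as the interface text tells. Its arguments: {"type":"object","properties":{"series":{"type":"array"},"hand":{"type":"number"},"newtons":{"type":"number"}},"required":["series"]}

```bash
ls; mkdir -p pics
python3 - <<'E'
from bench import r, vision
import cv2,pickle
s=r.read_state();print({k:s[k] for k in('time','ee_pos','eef_rot','ft_force','width')},r.finger_overhang)
d={}
for n in('scene','side','wrist'):
    c=vision.camera(n);d[n]=c;cv2.imwrite(f'pics/{n}0.png',c['color'][:,:,::-1])
    print(n,c['intrinsics'],c.get('R'),c.get('t'),c.get('mount'))
pickle.dump((d,s),open('d0.pkl','wb'))
E
```

```text
pics
{'time': 0.0, 'ee_pos': array([ 6.24624666e-01, -7.37501361e-06,  2.29752600e-01]), 'eef_rot': array([ 7.07121230e-01,  7.07091972e-01, -5.15607087e-04, -4.93154428e-04]), 'ft_force': array([-0.04607096, -0.29959414,  0.75518263]), 'width': 0.08705858623699975} 0.008
scene [[607.57127492   0.         317.76744826]
 [  0.         607.57127492 241.80344919]
 [  0.           0.           1.        ]] [[-0.99471412 -0.10022935 -0.02231364]
 [-0.03384871  0.52522401 -0.85029054]
 [ 0.09694373 -0.84504072 -0.52584037]] [0.49867219 0.16363561 0.75403307] None
side [[552.06050811   0.         321.74719499]
 [  0.         552.06050811 236.05800563]
 [  0.           0.           1.        ]] [[-0.85341067 -0.52069687  0.02376977]
 [-0.27842936  0.41683927 -0.8652873 ]
 [ 0.44064421 -0.74506361 -0.50071238]] [0.37038116 0.27201536 0.57183688] None
wrist [[386.19973727   0.         318.02516722]
 [  0.         386.19973727 243.78101418]
 [  0.           0.           1.        ]] None None [[ 2.48344083e-04 -9.59718614e-01 -2.80962846e-01  7.78457065e-02]
 [ 9.99999932e-01  3.14559144e-04 -1.90573948e-04 -3.84874589e-05]
 [ 2.71276798e-04 -2.80962780e-01  9.59718627e-01 -1.55499377e-01]
 [ 0.00000000e+00  0.00000000e+00  0.00000000e+00  1.00000000e+00]]
```

View pics/scene0.png

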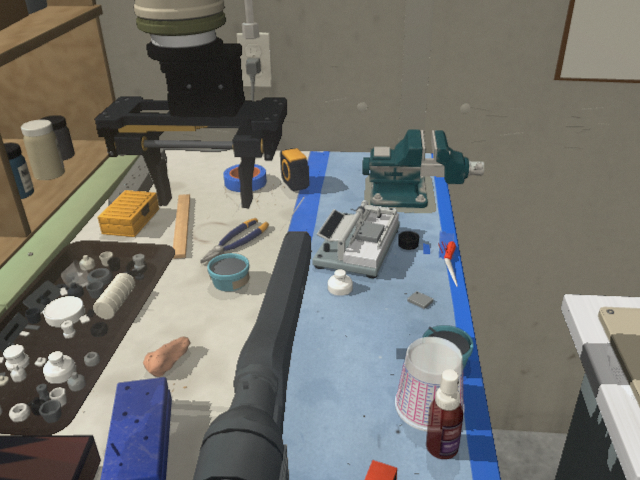

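View pics/wrist0.png

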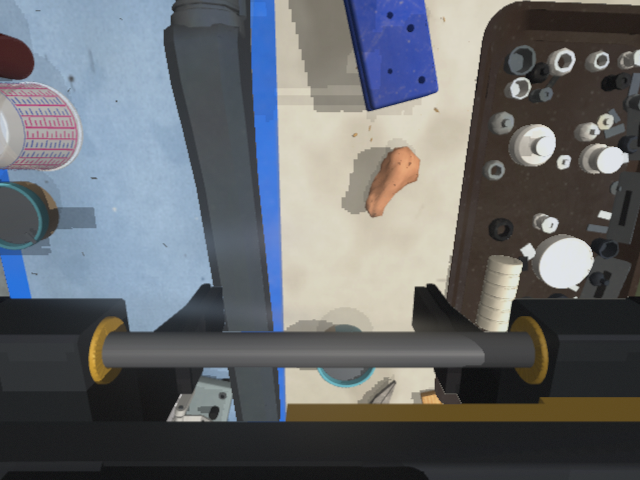

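View pics/side0.png

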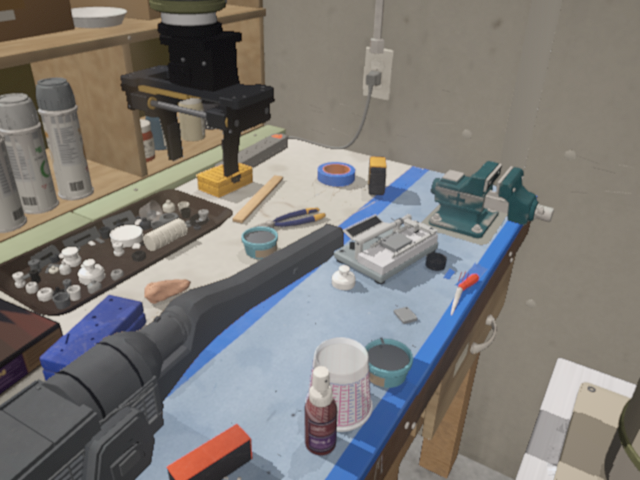

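The scene view shows the stage at about (360,240), with the thumb plate on its left and the bed on its right. The resin pot is at (229,270), the turned cap at (340,283), the black cap at (409,240) and the pliers at (237,238). The loose grey slab at (420,299) is a lookalike, smaller and off the stage. Next I enlarge the stage.

```bash
cat > h.py <<'E'
import numpy as np,cv2,pickle
from scipy.spatial.transform import Rotation as Ro
def ray(c,p,z,s=None):
    K=c['intrinsics'];d=np.linalg.inv(K)@[p[0],p[1],1]
    if 'R' in c and c['R'] is not None: R=c['R'];o=-R.T@c['t'];d=R.T@d
    else:
        M=c['mount'];T=Ro.from_quat(s['eef_rot']).as_matrix()
        o=T@M[:3,3]+s['ee_pos'];d=T@M[:3,:3]@d
    return o+d*(z-o[2])/d[2]
def proj(c,X,s=None):
    X=np.asarray(X,float)
    if 'R' in c and c['R'] is not None: q=c['R']@X+c['t']
    else:
        M=c['mount'];T=Ro.from_quat(s['eef_rot']).as_matrix()
        q=M[:3,:3].T@(T.T@(X-s['ee_pos'])-M[:3,3])
    q=c['intrinsics']@q;return q[:2]/q[2]
E
python3 - <<'E'
from h import *
d,s=pickle.load(open('d0.pkl','rb'))
a=d['scene']['color'][195:285,300:430,::-1];b=d['side']['color'][205:295,325:455,::-1]
cv2.imwrite('pics/crop1.png',np.vstack([cv2.resize(a,None,fx=4.5,fy=3.3*1,interpolation=2)[:, :],cv2.resize(b,None,fx=4.5,fy=3.3,interpolation=2)]))
for n,p in(('scene',(360,240)),('side',(390,245))):print(n,ray(d[n],p,.036))
for n,p in(('resin pot',(229,285)),('turned',(340,293)),('black',(409,247)),('pl',(237,240))):print(n,ray(d['scene'],p,0))
E
```

```text
scene [ 0.45562791 -0.22940931  0.036     ]
side [ 0.44792918 -0.24243229  0.036     ]
resin pot [ 0.65342249 -0.14249841  0.        ]
turned [ 0.48119895 -0.13392793  0.        ]
black [ 0.37475257 -0.27080535  0.        ]
pl [ 0.66939213 -0.27435252  0.        ]
```

View pics/crop1.png

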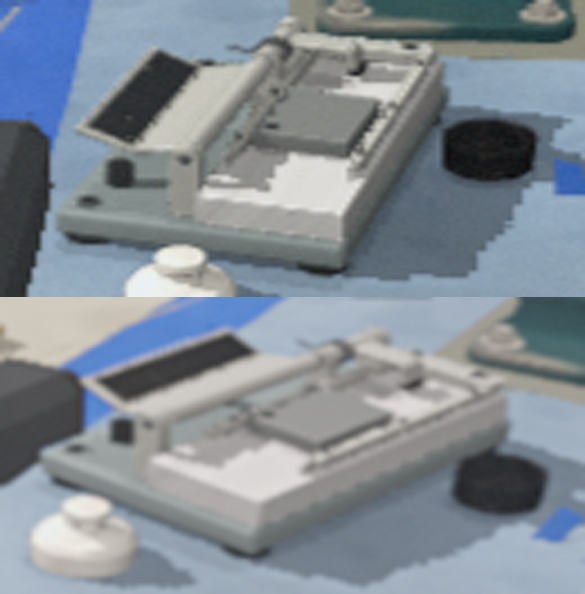

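The crop (upper half is the scene camera, lower half the side camera) shows the coupon lying on the bed between the rails. Its top corners in the scene crop are about (257,135), (340,143), (378,97) and (290,88). The bed's open end faces world +y and the thumb plate is on the world +x side. The slab on the bed is the larger of the two coupon-like pieces, and the loose one at (420,299) lies on the bench, so the one on the bed is meant.

Run:
```python
from h import *
d,s=pickle.load(open('d0.pkl','rb'))
S=lambda u,v:(300+u/4.5,195+v/3.3)
D=lambda u,v:(325+u/4.5,205+(v-297)/3.3)
for n,f,P in(('scene',S,[(257,135),(340,143),(378,97),(290,88)]),('side',D,[(245,415),(315,437),(392,405),(320,388)])):
    X=np.array([ray(d[n],f(*p),.046) for p in P]);print(n,X.round(4)[:,:2].tolist(),X.mean(0).round(4),np.linalg.norm(np.diff(X,axis=0),axis=1).round(3))
def tri(p,q):
    A=[]
    for n,x in(('scene',p),('side',q)):
        P=d[n]['intrinsics']@np.c_[d[n]['R'],d[n]['t']];A+=[x[0]*P[2]-P[0],x[1]*P[2]-P[1]]
    v=np.linalg.svd(np.array(A))[2][-1];return (v[:3]/v[3]).round(3)
print('replica tip',tri((300,234),(335,227)),'vise top',tri((432,133),(490,166)),'vise handle',tri((478,168),(545,212)))
```

```text
scene [[0.4602, -0.2252], [0.4309, -0.2197], [0.418, -0.2644], [0.4502, -0.2714]] [ 0.4398 -0.2452  0.046 ] [0.03  0.046 0.033]
side [[0.4622, -0.2295], [0.4313, -0.2243], [0.4204, -0.2695], [0.4505, -0.2705]] [ 0.4411 -0.2484  0.046 ] [0.031 0.047 0.03 ]
replica tip [ 0.554 -0.239  0.039] vise top [ 0.342 -0.389  0.155] vise handle [ 0.246 -0.457  0.063]
```

Call:
drive_tool(
  series=[
    [[-1.9,-2.9,0],-1.5],
    [[-1.9,-2.9,0],-1.5],
    [[-1.9,-2.9,0],-1.5],
    [[-1.9,-2.9,0],-1.5],
    [[-1.9,-2.9,0],-1.5],
    [[-1.9,-2.9,0],-1.5],
    [[-1.9,-2.9,0],-1.5],
    [[-1.9,-2.9,0],-1.5],
    [[-1.9,-2.9,0],-1.5],
    [[-1.9,-2.9,0],-1.5],
  ],
  hand=0.49,
)

```text
time: 1.4
ee_pos: [0.4335, -0.2917, 0.2306]
eef_rot: [0.794, 0.608, 0.0, 0.0]
ft_force: [1.0, -0.1, 0.1]
width: 0.0447
grip_force: 0.0
```

Run:
```python
from h import *
from bench import r,vision
s=r.read_state();c=vision.camera('wrist');pickle.dump((c,s),open('d1.pkl','wb'))
print(s['time'],s['ee_pos'],Ro.from_quat(s['eef_rot']).as_matrix().round(3).tolist(),s['width'],s['ft_force'])
cv2.imwrite('pics/w1.png',cv2.resize(c['color'][40:340,160:560,::-1],None,fx=2,fy=2,interpolation=2))
```

```text
1.4 [ 0.43354283 -0.29166648  0.23063184] [[0.261, 0.965, 0.0], [0.965, -0.261, 0.0], [0.0, 0.0, -1.0]] 0.0446830864296718 [ 0.98168452 -0.12689783  0.1236725 ]
```

View pics/w1.png

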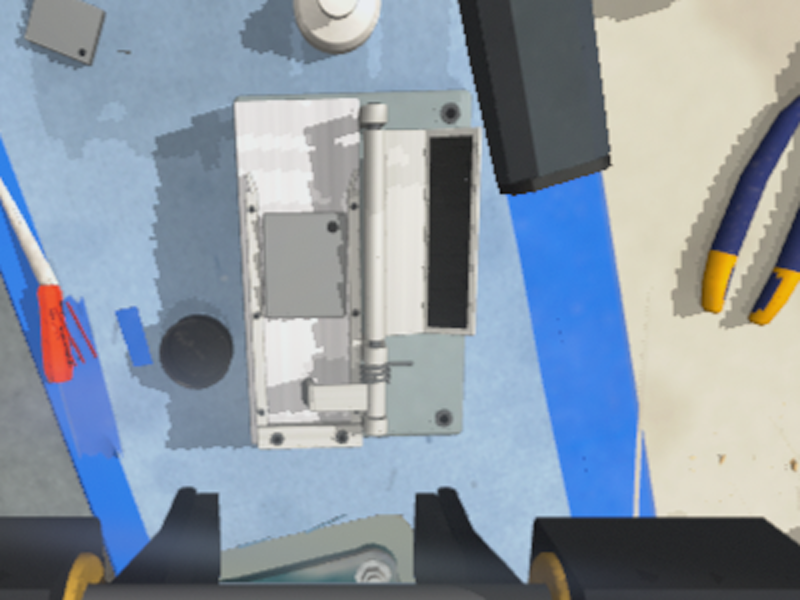

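The wrist view shows the stage from above. In the crop, the coupon's corners are (264,213), (347,212), (345,317) and (266,317). The plate spans about u 428–478 and v 128–333, the bed corner is (235,100), the stop face is at v≈427, the tongue is at v 383–410, and the rod is at u≈375.

Run:
```python
from h import *
from scipy.optimize import least_squares
c,s=pickle.load(open('d1.pkl','rb'))
full=lambda u,v:np.array((160+u/2,40+v/2))
# crop px, stage xyz mm, which px axes used
O=[((235,100),(-62,-56,36),(1,1)),((257,427),(80,-51,44),(0,1)),((362,425),(80,-10,44),(0,1)),
((480,128),(-48,44,57.7),(1,1)),((475,333),(37,44,57.7),(1,1)),((375,115),(-55,2,58),(1,0)),((375,425),(75,2,58),(1,0)),
((340,383),(58,-20,56),(0,1)),((340,410),(70,-20,56),(0,1))]
def W(p,X):
    a=p[2];R=np.array([[np.cos(a),-np.sin(a)],[np.sin(a),np.cos(a)]]);q=R@np.array(X[:2])/1000
    return [p[0]+q[0],p[1]+q[1],X[2]/1000]
def res(p):
    return np.concatenate([(proj(c,W(p,X),s)-full(*u))*w for u,X,w in O])
f=least_squares(res,[.455,-.24,-1.83],loss='soft_l1',x_scale=[.01,.01,.02]);p=f.x
print(p,np.degrees(p[2]));print(res(p).reshape(-1,2).round(1).tolist())
a=p[2];R=np.array([[np.cos(a),-np.sin(a)],[np.sin(a),np.cos(a)]])
st=lambda X:R.T@(X[:2]-p[:2])*1000
for u in((264,213),(347,212),(345,317),(266,317)):print('coupon',st(ray(c,full(*u),.046,s)).round(1))
print('black',st(ray(c,full(197,350),.018,s)),'turned',st(ray(c,full(338,15),.02,s)))
print('replica corner',st(ray(c,full(512,193),.04,s)))
for X in((-39,1.5,60),(25.5,1.5,40)):print('W',X,W(p,X))
```

```text
[ 0.46849374 -0.24919929 -1.81052056] -103.73518668534479
[[-0.3, 0.1], [0.0, -0.7], [-0.0, -0.7], [0.2, -1.0], [-0.9, 1.1], [0.2, -0.0], [0.5, -0.0], [-0.0, 0.9], [-0.0, 0.4]]
coupon [-15.8 -44.8]
coupon [-15.4  -9.4]
coupon [ 29.8 -10.8]
coupon [ 28.9 -45.8]
black [ 48.99991208 -81.98358988] turned [-96.67052596 -11.22119882]
replica corner [-21.44473002  62.19953717]
W (-39, 1.5, 60) [np.float64(0.47921079948581274), np.float64(-0.21167070954867617), 0.06]
W (25.5, 1.5, 40) [np.float64(0.46389625794798794), np.float64(-0.27432623458427247), 0.04]
```

Call:
drive_tool(
  series=[
    [[1.1,1.9,0],0.35],
    [[1.1,1.9,0],0.35],
    [[1.1,1.9,0],0.35],
    [[1.1,1.8,0],0.35],
    [[0,0,-3.6],0],
    [[0,0,-3.6],0],
    [[0,0,-3.6],0],
    [[0,0,-3.6],0],
    [[0,0,0],0],
    [[0,0,0],0],
  ],
)

```text
time: 2.7
ee_pos: [0.4799, -0.2151, 0.0879]
eef_rot: [0.786, 0.618, 0.0, 0.001]
ft_force: [-0.2, 0.2, 0.7]
width: 0.0445
grip_force: 0.0
```

```bash
cat >> h.py <<'E'
P0=np.array([0.46849,-0.24920]);A=-1.81052;RR=np.array([[np.cos(A),-np.sin(A)],[np.sin(A),np.cos(A)]])
def stg(X):return np.r_[RR.T@(np.array(X[:2])-P0)*1000,X[2]*1000]
def W(X):return np.r_[P0+RR@np.array(X[:2])/1000,X[2]/1000]
def rep(s):
    T=Ro.from_quat(s['eef_rot']).as_matrix()
    print('t',round(s['time'],2),'stage',stg(s['ee_pos']-[0,0,.008]).round(2),'yawerr',round(float(np.degrees(np.arctan2(-T[1,0],-T[0,0])-A)),2),'tilt',T[2].round(4),'F',s['ft_force'].round(2),'w',round(s['width'],4))
E
python3 - <<'E'
from h import *
from bench import r,vision
s=r.read_state();rep(s)
a=vision.camera('side');b=vision.camera('scene');pickle.dump((a,b,s),open('d2.pkl','wb'))
cv2.imwrite('pics/c2.png',np.hstack([cv2.resize(a['color'][165:295,330:450,::-1],(400,433),interpolation=2),cv2.resize(b['color'][155:285,300:420,::-1],(400,433),interpolation=2)]))
E
```

```text
t 2.7 stage [-35.83   2.97  79.94] yawerr 0.14 tilt [-1.0e-04  1.5e-03 -1.0e+00] F [-0.22  0.24  0.74] w 0.0445
```

View pics/c2.png

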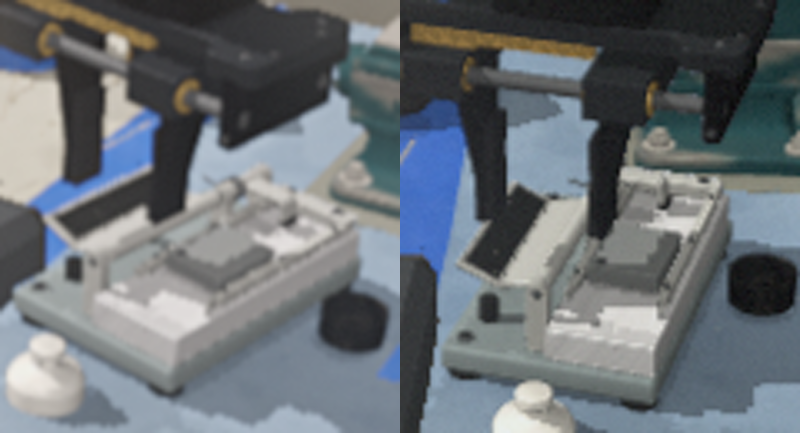

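The fingers hang about 44 mm over the stage. Their tips are at about (326,220) and (360,227) in the scene image, and (355,219) and (380,230) in the side image. I check these against the expected tip positions.

Run:
```python
from h import *
a,b,s=pickle.load(open('d2.pkl','rb'))
for y in(-28,33):
  for dx in(-9.5,9.5):
    X=W((-35.8+dx,y,80));print(y,dx,'scene',proj(b,X).round(0),'side',proj(a,X).round(0))
```

```text
-28 -9.5 scene [362. 226.] side [378. 232.]
-28 9.5 scene [365. 220.] side [386. 228.]
33 -9.5 scene [324. 220.] side [350. 219.]
33 9.5 scene [328. 214.] side [358. 215.]
```

Call:
drive_tool(
  series=[
    [[-0.15,0.03,-0.8],-0.1],
    [[0,0,-0.8],0],
    [[0,0,-0.5],0],
    [[0,0,-0.4],0],
    [[0,0,-0.4],0],
    [[0,0,-0.3],0],
    [[0,0,-0.3],0],
    [[0,0,-0.3],0],
    [[0,0,0],0],
    [[0,0,0],0],
  ],
)

```text
time: 4.05
ee_pos: [0.4765, -0.2146, 0.0489]
eef_rot: [0.787, 0.618, -0.001, -0.001]
ft_force: [-9.6, 3.5, 12.9]
width: 0.044
grip_force: 6.5
```

```bash
python3 -c "
from h import *
from bench import r
rep(r.read_state())"
```

```text
t 4.05 stage [-35.56  -0.43  40.94] yawerr 0.02 tilt [ 2.e-04 -2.e-03 -1.e+00] F [-9.59  3.49 12.9 ] w 0.044
```

Run:
```python
from h import *
from bench import r,vision
a=vision.camera('side');b=vision.camera('scene');w=vision.camera('wrist');s=r.read_state();pickle.dump((a,b,w,s),open('d3.pkl','wb'));rep(s)
t=np.hstack([cv2.resize(a['color'][195:285,335:450,::-1],(400,313),interpolation=2),cv2.resize(b['color'][185:275,310:425,::-1],(400,313),interpolation=2)])
cv2.imwrite('pics/c3.png',np.vstack([t,cv2.resize(w['color'][100:380,100:540,::-1],(440,280))[:, :].copy() if 0 else cv2.resize(w['color'][130:370,0:640,::-1],(800,287))]))
```

```text
t 4.2 stage [-35.56  -0.44  40.98] yawerr 0.02 tilt [ 2.0e-04 -1.9e-03 -1.0e+00] F [-10.28   1.64  13.48] w 0.0446
```

View pics/c3.png

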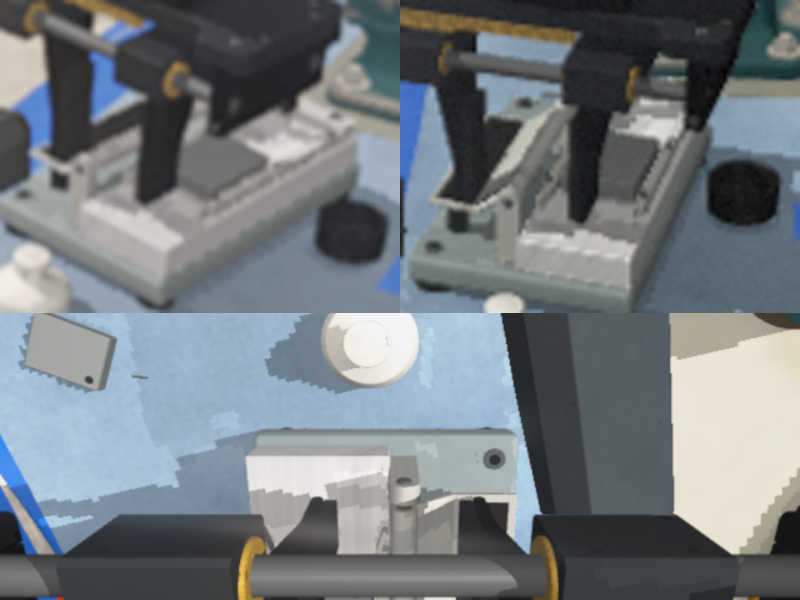

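The side view shows the plate finger on the rubber with the plate pressed almost level. The pushing finger stands on the bed's centre line, behind the coupon. Next I slide along stage +x.

Call:
drive_tool(
  series=[
    [[-0.05,-0.2,0],0],
    [[-0.05,-0.2,0],0],
    [[-0.05,-0.2,0],0],
    [[-0.05,-0.2,0],0],
    [[-0.05,-0.2,0],0],
    [[-0.05,-0.2,0],0],
    [[-0.05,-0.2,0],0],
    [[-0.05,-0.2,0],0],
    [[-0.05,-0.2,0],0],
    [[-0.05,-0.2,0],0],
  ],
)

```text
time: 5.45
ee_pos: [0.4743, -0.2337, 0.0495]
eef_rot: [0.786, 0.618, 0.001, 0.001]
ft_force: [0.6, 5.2, 6.8]
width: 0.0441
grip_force: 3.5
```

```bash
cat > st.py <<'E'
from h import *
from bench import r
s=r.read_state();rep(s);print('F stage',(RR.T@s['ft_force'][:2]).round(1),s['ft_force'][2].round(1))
E
python3 st.py
```

```text
t 5.45 stage [-16.47   1.96  41.48] yawerr 0.12 tilt [ 0.0013  0.0029 -1.    ] F [0.62 5.16 6.76] w 0.0441
F stage [-5.2 -0.6] 6.8
```

Call:
drive_tool(
  series=[
    [[-0.05,-0.2,-0.02],0],
    [[-0.05,-0.2,-0.02],0],
    [[-0.05,-0.2,-0.02],0],
    [[-0.05,-0.2,0],0],
    [[-0.05,-0.2,0],0],
    [[-0.05,-0.2,0],0],
    [[-0.05,-0.2,0],0],
    [[-0.05,-0.2,0],0],
    [[-0.05,-0.2,0],0],
    [[0,0,0],0],
  ],
)

```text
time: 6.7
ee_pos: [0.4698, -0.2519, 0.049]
eef_rot: [0.786, 0.618, 0.001, 0.001]
ft_force: [1.5, 4.1, 7.5]
width: 0.0447
grip_force: 3.8
```

```bash
python3 st.py
python3 - <<'E'
from h import *
from bench import r,vision
a=vision.camera('side');b=vision.camera('scene')
cv2.imwrite('pics/c4.png',np.hstack([cv2.resize(a['color'][195:285,335:450,::-1],(400,313),interpolation=2),cv2.resize(b['color'][185:275,310:425,::-1],(400,313),interpolation=2)]))
E
```

```text
t 6.7 stage [ 2.31  1.94 40.97] yawerr 0.11 tilt [ 0.0011  0.0031 -1.    ] F [1.5  4.13 7.53] w 0.0447
F stage [-4.4  0.5] 7.5
```

View pics/c4.png

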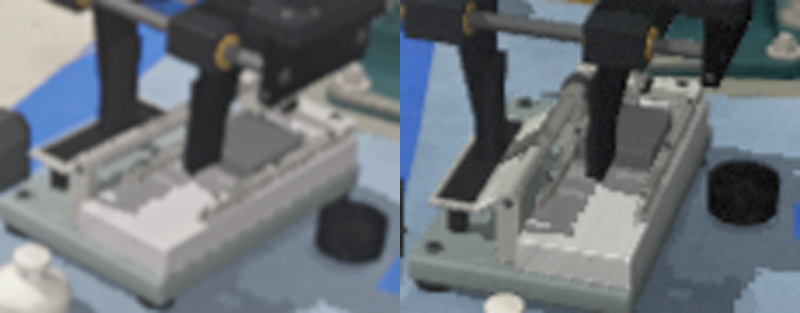

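The coupon is sliding ahead of the finger, the plate is level and the jaw is raised. I continue more slowly under the jaw.

Call:
drive_tool(
  series=[
    [[-0.04,-0.16,0],0],
    [[-0.04,-0.16,0],0],
    [[-0.04,-0.16,0],0],
    [[-0.04,-0.16,0],0],
    [[-0.04,-0.16,0],0],
    [[-0.04,-0.16,0],0],
    [[-0.04,-0.16,0],0],
    [[-0.04,-0.16,0],0],
    [[-0.04,-0.16,0],0],
    [[-0.04,-0.16,0],0],
  ],
)

```text
time: 8.05
ee_pos: [0.466, -0.2675, 0.049]
eef_rot: [0.786, 0.618, 0.001, 0.001]
ft_force: [0.7, 6.9, 8.3]
width: 0.0444
grip_force: 4.0
```

```bash
python3 st.py
```

```text
t 8.05 stage [18.39  1.88 40.95] yawerr 0.13 tilt [ 0.0014  0.0029 -1.    ] F [0.69 6.86 8.28] w 0.0444
F stage [-6.8 -1. ] 8.3
```

Call:
drive_tool(
  series=[
    [[-0.02,-0.08,0],0],
    [[-0.02,-0.08,0],0],
    [[-0.02,-0.08,0],0],
    [[-0.02,-0.08,0],0],
    [[-0.02,-0.08,0],0],
    [[-0.02,-0.08,0],0],
    [[-0.02,-0.08,0],0],
    [[0,0,0],0],
    [[0,0,0],0],
    [[0,0,0],0],
  ],
)

```text
time: 9.3
ee_pos: [0.4645, -0.2732, 0.0489]
eef_rot: [0.786, 0.618, 0.001, 0.001]
ft_force: [1.8, 4.7, 7.3]
width: 0.0445
grip_force: 3.9
```

```bash
python3 st.py
```

```text
t 9.3 stage [24.28  1.85 40.95] yawerr 0.12 tilt [ 0.0013  0.003  -1.    ] F [1.75 4.73 7.34] w 0.0445
F stage [-5.   0.6] 7.3
```

Call:
drive_tool(
  series=[
    [[-0.01,-0.04,0],0],
    [[-0.01,-0.04,0],0],
    [[-0.01,-0.04,0],0],
    [[-0.01,-0.04,0],0],
    [[0,0,0],0],
    [[0,0,0],0],
    [[0,0,0],0],
    [[0,0,0],0],
    [[0,0,0],0],
    [[0,0,0],0],
  ],
)

```text
time: 10.55
ee_pos: [0.4644, -0.2738, 0.0489]
eef_rot: [0.786, 0.619, 0.002, 0.0]
ft_force: [1.2, 9.1, 9.2]
width: 0.0445
grip_force: 5.5
```

```bash
python3 st.py
```

```text
t 10.55 stage [24.85  1.81 40.89] yawerr 0.16 tilt [ 0.0025  0.0026 -1.    ] F [1.18 9.11 9.22] w 0.0445
F stage [-9.1 -1. ] 9.2
```

Call:
drive_tool(
  series=[
    [[-0.01,-0.04,0],0],
    [[-0.01,-0.04,0],0],
    [[-0.01,-0.04,0],0],
    [[0,0,0],0],
    [[0,0,0],0],
    [[0,0,0],0],
    [[0,0,0],0],
    [[0,0,0],0],
    [[0,0,0],0],
    [[0,0,0],0],
  ],
)

```text
time: 11.8
ee_pos: [0.4643, -0.274, 0.0488]
eef_rot: [0.786, 0.619, 0.002, -0.0]
ft_force: [1.4, 11.9, 10.1]
width: 0.0445
grip_force: 7.3
```

```bash
python3 st.py
python3 - <<'E'
from h import *
from bench import r,vision
a=vision.camera('side');b=vision.camera('scene')
pickle.dump((a,b),open('d5.pkl','wb'))
cv2.imwrite('pics/c5.png',np.hstack([cv2.resize(a['color'][195:265,360:450,::-1],(400,311),interpolation=2),cv2.resize(b['color'][185:255,335:425,::-1],(400,311),interpolation=2)]))
E
```

```text
t 11.8 stage [25.05  1.8  40.84] yawerr 0.2 tilt [ 0.0037  0.0022 -1.    ] F [ 1.42 11.95 10.05] w 0.0445
F stage [-11.9  -1.5] 10.1
```

View pics/c5.png

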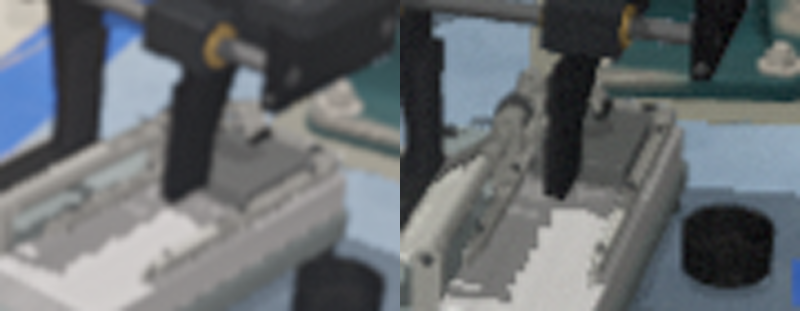

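The coupon is under the jaw with its far edge at the stop. The last 1.2 mm commanded gave only 0.2 mm of motion and the force rose, so it is home. Next I back the pusher off slightly with the plate still down, then let the plate up slowly.

Call:
drive_tool(
  series=[
    [[0.02,0.1,0],0],
    [[0.03,0.1,0],0],
    [[0.02,0.1,0],0],
    [[0.03,0.1,0],0],
    [[0.02,0.1,0],0],
    [[0,0,0],0],
    [[0,0,0.1],0],
    [[0,0,0.1],0],
    [[0,0,0.1],0],
    [[0,0,0.1],0],
  ],
)

```text
time: 13.15
ee_pos: [0.4634, -0.2721, 0.0521]
eef_rot: [0.786, 0.618, 0.0, 0.0]
ft_force: [2.7, -0.8, 3.9]
width: 0.0443
grip_force: 1.9
```

```bash
python3 st.py
```

```text
t 13.15 stage [23.43  0.45 44.15] yawerr 0.04 tilt [ 0.e+00  6.e-04 -1.e+00] F [ 2.65 -0.81  3.92] w 0.0443
F stage [0.2 2.8] 3.9
```

Call:
drive_tool(
  series=[
    [[0,0,0.1],0],
    [[0,0,0.1],0],
    [[0,0,0.15],0],
    [[0,0,0.2],0],
    [[0,0,0.3],0],
    [[0,0,0.5],0],
    [[0,0,1.0],0],
    [[0,0,2.0],0],
    [[0,0,3.0],0],
    [[0,0,3.0],0],
  ],
)

```text
time: 14.4
ee_pos: [0.4631, -0.2721, 0.1571]
eef_rot: [0.786, 0.618, 0.0, 0.0]
ft_force: [1.8, -0.3, -0.6]
width: 0.0444
grip_force: 0.0
```

Call:
drive_tool(
  series=[
    [[0,0,3.0],0],
    [[0,0,3.0],0],
    [[0,-1,1.0],0],
    [[0,-2,0],0],
    [[0,-2,0],0],
    [[0,-1,0],0],
    [[0,0,0],0],
    [[0,0,0],0],
    [[0,0,0],0],
    [[0,0,0],0],
  ],
)

```text
time: 15.65
ee_pos: [0.4633, -0.3317, 0.2256]
eef_rot: [0.786, 0.618, 0.0, 0.0]
ft_force: [0.2, -0.1, -0.2]
width: 0.0445
grip_force: 0.0
```

```bash
python3 st.py
python3 - <<'E'
from h import *
from bench import r,vision
s=r.read_state();c=vision.camera('wrist');pickle.dump((c,s),open('d6.pkl','wb'))
q=np.array([proj(c,W((0,0,36)),s)]).ravel();print(q)
cv2.imwrite('pics/w6.png',cv2.resize(c['color'][40:340,160:560,::-1],None,fx=2,fy=2,interpolation=2))
for X in((80,-28,46),(35,-46,46),(35,-10,46),(58,-28,46)):print(X,(proj(c,W(X),s)-[160,40])*2)
E
```

```text
t 15.65 stage [ 81.38  14.52 217.58] yawerr 0.07 tilt [ 1.e-04  3.e-04 -1.e+00] F [ 0.2  -0.09 -0.18] w 0.0445
F stage [0.  0.2] -0.2
[301.43610797 126.34567026]
(80, -28, 46) [220.80439911 360.60912876]
(35, -46, 46) [175.23347842 257.78775473]
(35, -10, 46) [259.39635549 257.91460426]
(58, -28, 46) [219.13157065 311.33558098]
```

View pics/w6.png

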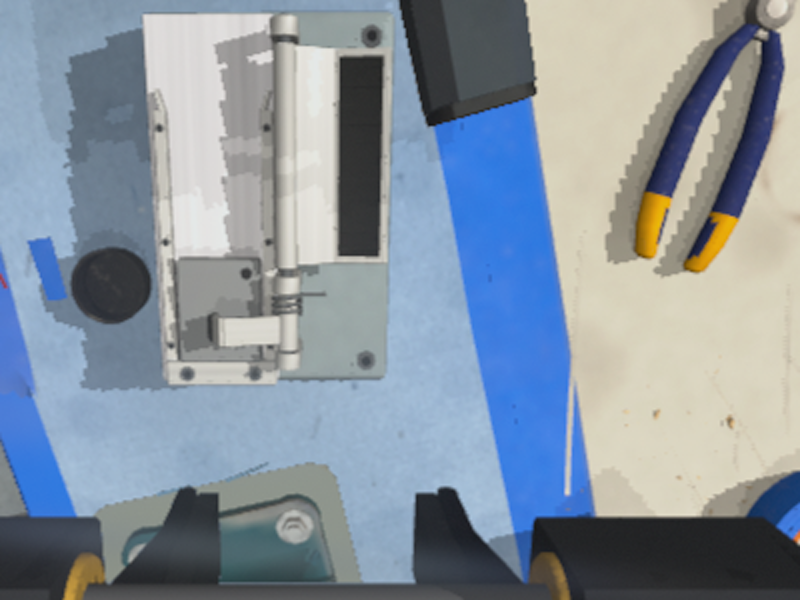

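The coupon's trailing edge is at v≈257, against 258 predicted for home. Its far edge meets the stop at v≈361, the jaw is closed on it, and the black cap and pliers look undisturbed. The arm is clear, so I hand the job in.

```bash
python3 -c "
from bench import r
print(r.close_job())"
```

```text
the job is handed in; nothing more can be done
None
```

The coupon is home against the end stop with the jaw closed on it, the arm is clear, nothing else was touched as far as the pictures show, and the job was handed in at about 16 s.

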